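# Turn the cutting die over and lock the press tray

## Robot

A 6-joint arm with a two-finger parallel gripper is mounted at the origin on the work surface. World frame = base frame: x ahead of the robot, y to its left, z up, the work surface at z = 0. Lengths are in m, angles in rad, forces in N, time in s.
With the tool pointing down it reaches from about 0.375 to 0.9 m from the base axis. Payload 3.1 kg.
Tool frame: the origin (TCP) lies on the centre line of the jaws, within the pads' length; the fingertips stand 8 mm ahead of it and the grasp point (between the pads) lies 11 mm behind it; x points along the fingers, z is the direction in which the jaws open and shut, and the axes are right-handed (so a half turn about x gives the same grasp; the last joint's range is limited). The gripper opens to 85 mm and grips with 20 to 120 N. Pads are 22 mm wide; open, the fingers measure 114 mm over their backs; the gripper's body (76 mm by 85 mm) begins 54 mm behind the grasp point. The pads swing forward as they close: fully open they stand 13 mm farther back than shut.
Start: joints at [-1.401, 0.527, 1.433, -0, 1.181, -0.178], TCP at [0.213, -0.588, 0.239] pointing down, gripper open.
Joint ranges: [-3.08, 3.08], [-0.75, 2.2], [0.22, 2.44], [-1.43, 4.57], [0, 2.65], [-2.85, 2.85]. Speed limits (rad/s): [2.79, 2.79, 3.14, 3.14, 3.14, 3.14].

## Interface

Orientations are given as a unit quaternion [x, y, z, w].
In Python, from cell import sense, capture, camera_params, hand_in gives the robot as it stands.
- The arm moves only by the shell command python3 -m jog 'ROWS' [FORCE]. ROWS is JSON, a list of rows, each a list of 3 entries, a list of its own where there are three numbers: the closure in counts, from 0 (fully open) to 255 (shut), then the shift along the world's x, y, z in m, then the turn, a rotation vector about the world's x, y, z in degrees. A call has 1 to 8 rows; each row is the pose to reach, as a shift and turn from the pose commanded when the call began; what a row does not reach only later rows make up. A row lasts 1/8 s, in which the tool goes at most 62.5 mm and 10.7 degrees, less where a joint would pass 70% of its speed; a pose out of reach is approached as far as the arm can. A call with a gripper value outside its range is refused whole. The fingers move at their own pace and stop on an object; FORCE is the grip in N (left out, the last holds). Time passes only in rows, so rows that repeat a pose let the fingers close. It gives the time, the measured TCP pose, the force and the opening at its end, in the units of the state.
- sense(): the state, without advancing time (a new reading comes with each control period).
- capture(name): name is "scene" or "top" or "wrist"; returns the picture (420x560x3 uint8, red, green, blue); there is no depth.
- camera_params(name): a dict with "camera_matrix" (3x3 intrinsics, pixels), "rvec" (rotation vector, rad) and "tvec" (3), from world to camera coordinates, as OpenCV has them. Camera axes: x right, y down, z forward; pixel columns grow to the right and rows downward; lengths in m; the calibration is good to about 2 mm. The wrist camera is an equidistant fisheye: a pixel r from the principal point sees the ray r / f radians off the axis. A picture is of the moment at which its call begins: read the wrist's pose just before it. camera_params takes no time and is no camera call; for the wrist camera it gives the pose at the moment of the call.
- hand_in(): hands the job in, once; it reports no verdict.
The state is a dict: "t": time; "joint_pos": joint angles; "joint_vel": joint speeds; "tau": joint torques, N m; "ee_pos": TCP position; "eef_rot": TCP orientation; "force": force on the tool from outside, world axes, zero at the start; "torque": the same for the moment, N m; "finger_gap": opening from 0.0 (shut) to 1.0 (fully open).
Only numpy, scipy, OpenCV 4.12 (cv2) and the standard library are available. Lean on these libraries where they do the work, as an engineer would, in place of code of your own. Each camera call takes 0.05 s, during which the arm holds its last target. There are 200 camera calls.

## Task

The cutting die lies on the bench with its steel rule up. Turn it over and lay it, rule down, centred and square on the white pad of the press tray, its long side along the pad's long side; set it down rather than dropping it (you may stand it in the slotted rack to change your grip). Then slide the tray's black lock grip all the way to its end stop, and leave the pot, the mallet and the shoe last where they are.

Things in the scene. Friction and masses are not known exactly. Their poses are not given: they have to be found in the camera images.
- die: loose cutting die, about 0.2 kg: plywood block 56 (x) by 120 (y) by 18 mm (z) with a D-shaped steel rule standing 8 mm out of its +z face (26 mm in all; the rule's outline is 42 mm wide in x and runs from y -31 to y +31 mm). Origin: centre of the plain plywood face, away from the rule; z points from there through the block to the rule. It starts with z up, on the bench.
- rule_tip (a point): on the die's z axis at the height of the rule's cutting edge, 26 mm from the plain face
- tray: fixed press tray: steel plate 235 (x) by 170 (y) by 8 mm on the bench, x from -150 to +85 mm; a white cutting pad 86 (x) by 150 (y) mm, 6 mm thick, lies on it with its centre at the tray's origin. Origin: bench height under the pad's centre. z up, y along the pad's long side.
- pad_center (a point): centre of the white pad's top, 14 mm above the bench
- lock (a joint): travel of the tray's lock grip in m: 0 to 0.09 (end stop), growing towards the tray's +y; it starts somewhere in the first 25 mm and needs about 2 N
- lock_top (a point): top centre of the lock grip, a black block 28 (tray x) by 20 (tray y) by 40 mm tall, its top 62.5 mm above the bench, sliding along tray y at tray x = -112 mm on an aluminium track 40 mm wide whose top is 22 mm above the bench
- rack: fixed wooden rack: base 90 (x) by 66 (y) by 10 mm, with two upright boards 80 (x) by 12 (y) mm that reach 38 mm above the bench; the slot between them is 26 mm wide in y, 28 mm deep, open at both ends, and takes the plywood of the die standing on its short end. Origin: bench height under the middle of the slot, z up.
- slot_floor (a point): middle of the slot's floor, 10 mm above the bench
- paste_pot: bystander: white pot 84 mm across, 90 mm tall, origin at the centre of its base
- mallet: bystander: dark wooden mallet standing on its head, 76 mm across, 185 mm tall, origin at the centre of its base
- last: bystander: light wooden shoe last lying on its sole, 62 by 177 by 58 mm, its long side along its y, origin at its underside about the middle
Things that resemble listed ones, but are neither listed nor needed, are in the scene too. What is meant by the die is not red or yellow, and is the larger of those in its own colour.

How it is judged:
On the way, in this order (a step that is already met when the one before it is completed fails the run):
1. the die lies rule down on the pad, centred and square, released and still (angle between die's own z axis and vertical above 3 rad and horizontal distance between die and pad_center below 0.015 m and angle between the y axis of die and the y axis of tray, either way round below 0.15 rad and z of rule_tip in the frame of pad_center below 0.004 m and contact force between the fingers and die below 0.1 N and linear speed of die below 0.02 m/s), for 0.2 s.
2. the lock grip is at its end stop (value of joint lock above 0.085 m), for 0.2 s.
At the end, for the whole second after the job is handed in: The die lies still on the pad with its rule down and flat (within 0.14 rad), its centre within 15 mm of the pad's centre and its long side within 0.15 rad of the pad's long side; the lock grip is within 5 mm of its end stop (beyond 0.085 m); the die was laid first, the lock slid after (angle between die's own z axis and vertical above 3 rad and horizontal distance between die and pad_center below 0.015 m and angle between the y axis of die and the y axis of tray, either way round below 0.15 rad and z of rule_tip in the frame of pad_center below 0.004 m and linear speed of die below 0.02 m/s and value of joint lock above 0.085 m); the robot touches nothing.
It fails at once if the die is dropped: it moves faster than 0.5 m/s while the fingers do not touch it (linear speed of die above 0.5 m/s and contact force between the fingers and die below 0.01 N).
It fails at once if the pot, the mallet or the last is moved by more than 30 mm or tipped over (distance of any of paste_pot, mallet, last from where it was at the start of the episode above 0.03 m or angle between any of paste_pot, mallet, last's own z axis and vertical above 0.5 rad).
It also fails if it takes over 67 s, if anything falls off the work surface, if the arm or the gripper's body presses on something with over 40 N, if the wrist force passes 120 N, or if a joint passes its speed limit or range.

## Working session

There is one attempt and no reset: what is moved stays moved. The work goes in short steps, Python scripts to look and compute and a shell command to move; the robot and the scene stay as the last step left them, time stands still between calls to the robot, and variables do not carry over. Pictures are saved under pics/ and viewed, about 8 in all and at most 12, crops included, and the job is handed in when it is done.

```bash
mkdir -p pics && ls && python3 - <<'E'
from cell import *
import cv2, numpy as np
for n in ("scene","top"):
    cv2.imwrite(f"pics/{n}0.png",capture(n)[...,::-1])
    p=camera_params(n);print(n,p)
s=sense();print(s['t'],s['ee_pos'],s['eef_rot'],s['finger_gap'])
E
```

```text
pics
scene {'camera_matrix': array([[392.92005539,   0.        , 268.38133906],
       [  0.        , 392.92005539, 208.78364881],
       [  0.        ,   0.        ,   1.        ]]), 'rvec': array([ 2.13276986,  1.5637273 , -0.44165266]), 'tvec': array([-0.20987788, -0.41417046,  1.33477032])}
top {'camera_matrix': array([[379.03306791,   0.        , 279.78243787],
       [  0.        , 379.03306791, 216.89845181],
       [  0.        ,   0.        ,   1.        ]]), 'rvec': array([ 2.16188863, -2.17331086,  0.15498901]), 'tvec': array([0.02942288, 0.59016153, 0.88478043])}
0.1 [ 0.21291639 -0.58696478  0.23843467] [ 0.40643697  0.57945072 -0.40547113  0.57847992] 0.998460039276464
```

View pics/scene0.png

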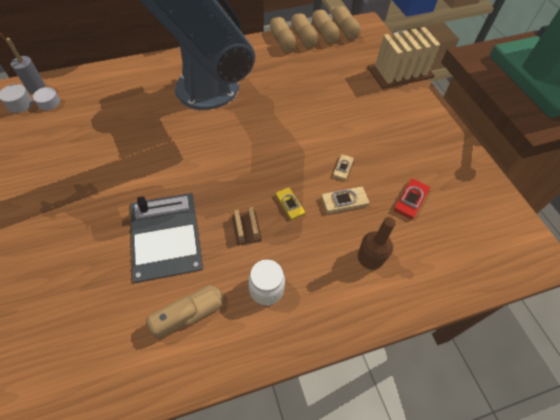

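View pics/top0.png

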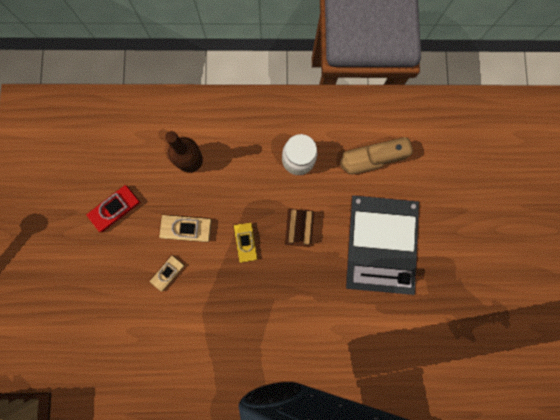

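Scene and top views. Die candidates in the top picture are natural large (186,228), natural small (167,273), yellow (246,242) and red (113,208). By the description it is the natural large one at (186,228). The tray is at (383,245), the rack at (300,227), the pot at (300,155), the mallet at (185,155) and the last at (377,155). The lock grip is at (404,279).

```bash
cat > h.py <<'E'
import cv2, numpy as np
from cell import *
from scipy.spatial.transform import Rotation as R
def cam(n):
    p=camera_params(n);return p['camera_matrix'],cv2.Rodrigues(p['rvec'])[0],np.array(p['tvec']).ravel()
def rays(n,uv,c=None):
    K,Rm,t=c or cam(n); uv=np.atleast_2d(np.float64(uv))
    a=(uv-K[:2,2])/np.array([K[0,0],K[1,1]])
    if n=='wrist':
        r=np.linalg.norm(a,axis=1,keepdims=True); d=np.c_[a*np.sinc(r/np.pi),np.cos(r)]
    else: d=np.c_[a,np.ones(len(a))]
    return -Rm.T@t, d@Rm
def onplane(n,uv,z,c=None):
    o,d=rays(n,uv,c); return o+d*((z-o[2])/d[:,2:])
def box(n,uv,z,c=None):
    """min-area rect of pixels cast on plane z: centre, (size), yaw deg of long side in (-90,90]"""
    p=onplane(n,uv,z,c)[:,:2].astype(np.float32)
    (cx,cy),(w,h),a=cv2.minAreaRect(p*1000)
    if w<h: w,h,a=h,w,a+90
    a=(a+90)%180-90
    return np.round([cx,cy,w,h,a],1)
def blob(mask,near):
    mask=cv2.morphologyEx(mask.astype(np.uint8),cv2.MORPH_OPEN,np.ones((2,2)))
    cs,_=cv2.findContours(mask,cv2.RETR_EXTERNAL,cv2.CHAIN_APPROX_NONE)
    cs=[c for c in cs if cv2.contourArea(c)>15]
    return min(cs,key=lambda c:-cv2.pointPolygonTest(c,tuple(map(float,near)),True)).reshape(-1,2)
E
python3 - <<'E'
from h import *
im=cv2.imread('pics/top0.png');hsv=cv2.cvtColor(im,cv2.COLOR_BGR2HSV)
for p in [(165,228),(205,235),(383,230),(355,270),(390,250),(294,227),(300,227),(307,227),(404,279),(150,235),(300,245),(340,240),(300,150)]: print(p,hsv[p[1],p[0]],end=' ')
c=im[190:300,80:430];cv2.imwrite('pics/crop1.png',cv2.resize(c[:,:],None,fx=2.28,fy=2.28,interpolation=cv2.INTER_CUBIC))
E
```

```text
(165, 228) [ 17 119 207] (205, 235) [ 18 116 217] (383, 230) [ 30  16 222] (355, 270) [176  15 139] (390, 250) [12 19 67] (294, 227) [ 16 149 108] (300, 227) [ 13 219  42] (307, 227) [ 17 134 177] (404, 279) [140  29  26] (150, 235) [ 12 180 142] (300, 245) [ 11 171  85] (340, 240) [ 12 180 136] (300, 150) [ 24  16 223]
```

View pics/crop1.png

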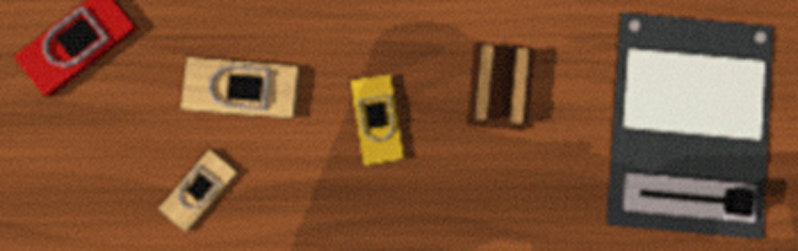

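The crop confirms it: the plain-wood die at crop (240,88) is the larger of the two in that colour. The rack's slot boards run up and down the picture (world x) and the tray lies at right with its lock at the right end.

```bash
python3 - <<'E'
from h import *
im=cv2.imread('pics/top0.png');hsv=cv2.cvtColor(im,cv2.COLOR_BGR2HSV);H,S,V=[hsv[...,i].astype(int) for i in range(3)]
wood=(H>13)&(H<24)&(S<150)&(V>150)|((S<60)&(V>120))
d=blob(wood,(170,228)); print('die top face',box('top',d,.018),len(d))
p=blob((S<50)&(V>185),(383,230)); print('pad',box('top',p,.014))
t=blob((S<60),(390,250)); print('trayplate',box('top',t,.008))
for q in [(294,227),(307,227)]:
    b=blob((H>13)&(H<24)&(S<165)&(V>85),q);print('board',box('top',b,.038),len(b))
l=blob((V<48)&(S<120),(404,279));print('lock',box('top',l,.0625))
for n,q,z in [('pot',(300,150),.09),('mallet',(185,155),.03),('last',(377,155),.04)]:print(n,onplane('top',q,z).round(3))
E
```

```text
die top face [563.4 257.9 120.1  57.3  85.3] 233
pad [ 554.4 -235.8  148.9   83.4   84.4]
trayplate [ 522.5 -232.8  230.8  167.7   -5.4]
board [565.6  -5.7  79.2  13.3  -6.9] 71
board [562.1 -42.9  80.8  14.7  -6. ] 73
lock [ 446.1 -264.2   52.5   34.5   89.6]
pot [[ 0.741 -0.021  0.09 ]]
mallet [[0.747 0.261 0.03 ]]
last [[ 0.744 -0.216  0.04 ]]
```

```bash
cat >> h.py <<'E'
def orient(psi,tilt,sgn=1):
    """jaw axis at yaw psi (deg), tool down then turned by tilt about the jaw axis (+: points to +y)"""
    a=np.array([np.cos(np.radians(psi)),np.sin(np.radians(psi)),0])
    x=R.from_rotvec(a*np.radians(tilt)).apply([0,0,-1]); z=sgn*a
    return R.from_matrix(np.c_[x,np.cross(z,x),z])
def go(pos,psi,tilt,sgn=1,s=None):
    s=s or sense(); q=R.from_quat(s['eef_rot'])
    rv=np.degrees((orient(psi,tilt,sgn)*q.inv()).as_rotvec())
    return (np.array(pos)-s['ee_pos']).round(4),rv.round(2),round(float(np.linalg.norm(rv)),1)
E
python3 - <<'E'
from h import *
s=sense();print(R.from_quat(s['eef_rot']).as_matrix().round(3), np.degrees(s['joint_pos']).round())
for sg in (1,-1):print(sg,go((.563,.258,.15),-4.7,30,sg))
E
```

```text
[[-0.     0.94   0.341]
 [ 0.002  0.341 -0.94 ]
 [-1.     0.    -0.002]] [-80.  30.  82.  -0.  68. -10.]
1 (array([ 0.3501,  0.845 , -0.0884]), array([ 25.07, -19.3 ,  63.78]), 71.2)
-1 (array([ 0.3501,  0.845 , -0.0884]), array([  21.48,   28.32, -111.56]), 117.1)
```

```bash
python3 -m jog '[[0,[0.18,0.45,0],[12,-9,32]],[0,[0.18,0.45,0],[12,-9,32]],[0,[0.18,0.45,0],[12,-9,32]],[0,[0.35,0.845,-0.05],[25.1,-19.3,63.8]],[0,[0.35,0.845,-0.05],[25.1,-19.3,63.8]],[0,[0.35,0.845,-0.05],[25.1,-19.3,63.8]],[0,[0.35,0.845,-0.05],[25.1,-19.3,63.8]],[0,[0.35,0.845,-0.05],[25.1,-19.3,63.8]]]' 60; python3 -c "
from h import *
print(go((.563,.258,.12),-4.7,30))"
```

```text
t: 1.1
ee_pos: [0.4039, -0.1249, 0.2172]
eef_rot: [0.211, 0.674, 0.155, 0.691]
force: [0.7, -0.4, 0.7]
finger_gap: 1.002
(array([ 0.1591,  0.3829, -0.0972]), array([-0.01,  0.09,  0.07]), 0.1)
```

```bash
python3 -m jog '[[0,[0.159,0.383,-0.08],[0,0,0]],[0,[0.159,0.383,-0.08],[0,0,0]],[0,[0.159,0.383,-0.08],[0,0,0]],[0,[0.159,0.383,-0.08],[0,0,0]],[0,[0.159,0.383,-0.08],[0,0,0]],[0,[0.159,0.383,-0.08],[0,0,0]],[0,[0.159,0.383,-0.08],[0,0,0]],[0,[0.159,0.383,-0.08],[0,0,0]]]'; python3 - <<'E'
from h import *
print(sense()['joint_pos'].round(2) if hasattr(sense()['joint_pos'],'round') else sense()['joint_pos'])
print(go((.563,.258,.015),-4.7,30))
c=cam('wrist');print(c)
im=capture('wrist');cv2.imwrite('pics/w1.png',im[...,::-1])
E
```

```text
t: 2.1
ee_pos: [0.5615, 0.2602, 0.1369]
eef_rot: [0.209, 0.675, 0.157, 0.69]
force: [-0.3, 0.2, -0.0]
finger_gap: 1.004
[ 0.01  0.65  1.71  0.71  0.87 -0.4 ]
(array([ 0.0015, -0.0022, -0.1219]), array([-0.  ,  0.06, -0.27]), 0.3)
(array([[325.1922621 ,   0.        , 277.22513347],
       [  0.        , 325.1922621 , 213.07945626],
       [  0.        ,   0.        ,   1.        ]]), array([[ 0.99695877, -0.0779126 ,  0.00168526],
       [-0.07494308, -0.96444321, -0.25344197],
       [ 0.02137166,  0.2525449 , -0.96734912]]), array([-0.53875857,  0.3559071 ,  0.20211374]))
```

View pics/w1.png

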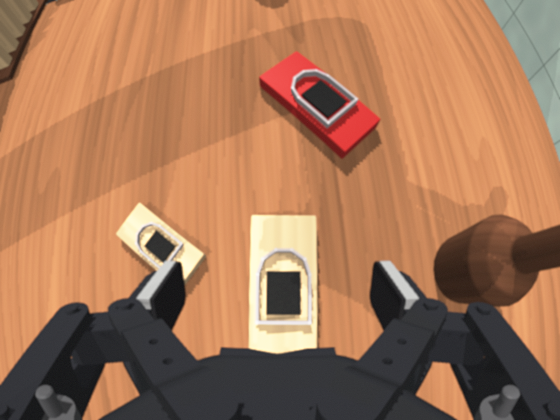

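Wrist view: the die stands between the fingers at (283,285). The small die at (160,245) and the mallet at (490,262) are clear of them. I descend, keep still, then close.

```bash
python3 - <<'E'
from h import *
im=cv2.imread('pics/w1.png');hsv=cv2.cvtColor(im,cv2.COLOR_BGR2HSV);H,S,V=[hsv[...,i].astype(int) for i in range(3)]
c=cam('wrist')
for r in (225,240,320,335):
    m=np.where((S[r,235:335]<125)&(V[r,235:335]>150))[0]+235
    p=onplane('wrist',[(m.min(),r),(m.max(),r)],.018,c);print(r,m.min(),m.max(),p.round(4)[:,:2].tolist())
m=np.where((S[195:260,285]<125)&(V[195:260,285]>150))[0]+195
print(onplane('wrist',[(285,m.min())],.018,c))
E
python3 -m jog '[[0,[0.0015,-0.002,-0.06],[0,0,0]],[0,[0.0015,-0.002,-0.1],[0,0,0]],[0,[0.0015,-0.002,-0.115],[0,0,0]],[0,[0.0015,-0.002,-0.115],[0,0,0]]]'
```

```text
225 250 316 [[0.5412, 0.3101], [0.5971, 0.3056]]
240 250 316 [[0.5404, 0.2972], [0.5958, 0.2927]]
320 248 317 [[0.5341, 0.2307], [0.5903, 0.226]]
335 248 317 [[0.5332, 0.2182], [0.5893, 0.2135]]
[[0.57164707 0.31736053 0.018     ]]
t: 2.65
ee_pos: [0.5632, 0.2543, 0.0225]
eef_rot: [0.212, 0.675, 0.154, 0.69]
force: [0.1, 0.4, -0.2]
finger_gap: 0.998
```

```bash
python3 -m jog '[[0,[0.002,0.003,-0.008],[0,0,0]],[0,[0.002,0.003,-0.009],[0,0,0]],[255,[0.002,0.003,-0.009],[0,0,0]],[255,[0.002,0.003,-0.009],[0,0,0]],[255,[0.002,0.003,-0.009],[0,0,0]],[255,[0.002,0.003,-0.009],[0,0,0]],[255,[0.002,0.003,-0.009],[0,0,0]]]' 60
```

```text
t: 3.52
ee_pos: [0.5658, 0.2581, 0.0149]
eef_rot: [0.211, 0.674, 0.155, 0.691]
force: [-1.3, -1.6, 4.9]
finger_gap: 0.638
```

Gripped at gap 0.638 (about 54 mm). I lift, then check the hold before turning.

```bash
python3 -m jog '[[255,[0,0,0.03],[0,0,0]],[255,[0,0,0.09],[0,0,0]],[255,[0,-0.03,0.15],[0,0,0]],[255,[0,-0.06,0.16],[0,0,0]],[255,[0,-0.06,0.16],[0,0,0]]]'; python3 - <<'E'
from h import *
s=sense();print(s['joint_pos'],s['force'],s['finger_gap'])
print(go((.564,-.0183,.17),-6.3,-60))
E
```

```text
t: 4.15
ee_pos: [0.5665, 0.1962, 0.1753]
eef_rot: [0.211, 0.673, 0.154, 0.692]
force: [-0.5, 0.3, -2.8]
finger_gap: 0.633
[-0.10601434  0.57740376  1.70138744  0.64558244  0.9775717  -0.42284904] [-0.49352106  0.34142161 -2.77287372] 0.632631111046361
(array([-0.0025, -0.2145, -0.0053]), array([-89.48,   8.98,  -1.36]), 89.9)
```

```bash
python3 -m jog '[[255,[-0.0025,-0.215,0],[-89.5,9,-1.4]],[255,[-0.0025,-0.215,0],[-89.5,9,-1.4]],[255,[-0.0025,-0.215,0],[-89.5,9,-1.4]],[255,[-0.0025,-0.215,0],[-89.5,9,-1.4]],[255,[-0.0025,-0.215,0],[-89.5,9,-1.4]],[255,[-0.0025,-0.215,0],[-89.5,9,-1.4]],[255,[-0.0025,-0.215,0],[-89.5,9,-1.4]],[255,[-0.0025,-0.215,0],[-89.5,9,-1.4]]]'; python3 - <<'E'
from h import *
s=sense();print(s['joint_pos'],s['force'],s['finger_gap'])
print(go((.564,-.0183,.13),-6.3,-60))
E
```

```text
t: 5.15
ee_pos: [0.5624, -0.015, 0.1726]
eef_rot: [-0.298, 0.643, -0.366, 0.603]
force: [0.2, -0.7, -3.3]
finger_gap: 0.634
[ 0.1848042   0.79095749  1.5476907  -0.94729662  1.35811413  0.78632415] [ 0.18689794 -0.74643693 -3.26299782] 0.6335856828514985
(array([ 0.0016, -0.0033, -0.0426]), array([-3.86,  0.22,  0.11]), 3.9)
```

```bash
python3 -m jog '[[255,[0.0016,-0.0033,-0.04],[-3.9,0.2,0.1]],[255,[0.0016,-0.0033,-0.055],[-3.9,0.2,0.1]],[255,[0.0016,-0.0033,-0.055],[-3.9,0.2,0.1]]]'; python3 - <<'E'
from h import *
print(go((.564,-.0183,.07),-6.3,-60))
t=capture('top');w=capture('wrist');sc=capture('scene')
a=cv2.resize(sc[150:270,180:320],(560,480));b=cv2.resize(t[180:270,250:350],(400,360))
o=np.zeros((560,800,3),np.uint8);o[:480,:400]=cv2.resize(a,(400,480))[:480];o[:360,400:]=b
cv2.imwrite('pics/s2.png',o[...,::-1]);cv2.imwrite('pics/w2.png',w[...,::-1])
E
```

```text
t: 5.52
ee_pos: [0.5635, -0.0201, 0.1175]
eef_rot: [-0.318, 0.632, -0.386, 0.592]
force: [0.4, -0.3, -1.9]
finger_gap: 0.634
(array([ 0.0005,  0.0018, -0.0475]), array([-0.2 , -0.13,  0.1 ]), 0.3)
```

View pics/s2.png

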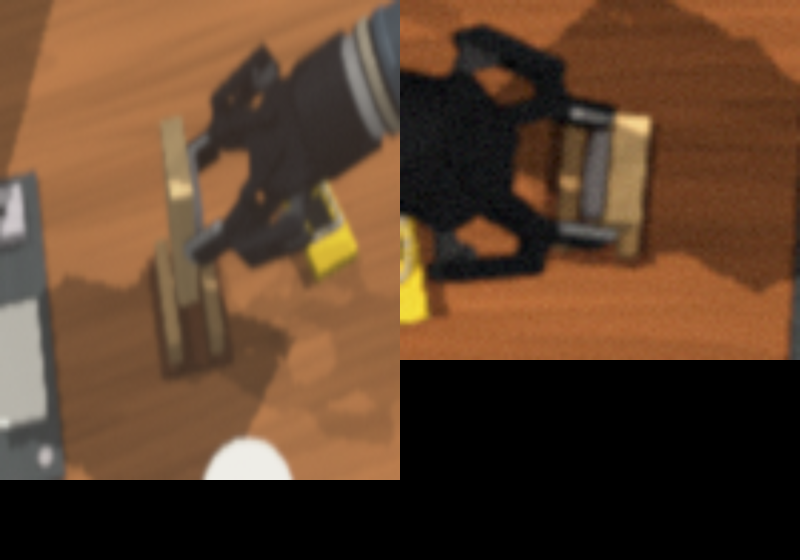

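The die hangs upright, rule facing the gripper, above the slot and in line with it (plywood end at top px about 303–313, row 210–240).

```bash
python3 - <<'E'
from h import *
print(onplane('top',[(250+612/4,180+115/4),(250+652/4,180+115/4),(250+608/4,180+250/4)],.1775).round(4))
K,Rm,t=cam('top')
# scene: die's lower end edge, bottom-left and board gaps
f=lambda x,y:(180+x/400*140,150+y/4)
print(onplane('scene',[f(177,303),f(198,303)],.0575).round(4), onplane('scene',[f(172,362),f(182,362),f(209,355),f(222,353)],.038).round(4))
E
```

```text
[[ 0.5889 -0.2262  0.1775]
 [ 0.5888 -0.247   0.1775]
 [ 0.519  -0.2209  0.1775]]
[[ 0.5923 -0.0383  0.0575]
 [ 0.5978 -0.0208  0.0575]] [[ 0.6208 -0.0517  0.038 ]
 [ 0.6234 -0.0434  0.038 ]
 [ 0.6257 -0.0195  0.038 ]
 [ 0.6277 -0.0083  0.038 ]]
```

```bash
python3 -c "
from h import *
print(onplane('top',[(303,208.75),(313,208.75),(302,242)],.1775).round(4))"; python3 -m jog '[[255,[0.0005,0.0017,0],[0,0,0]],[255,[0.0005,0.0017,-0.02],[0,0,0]],[255,[0.0005,0.0017,-0.033],[0,0,0]],[255,[0.0005,0.0017,-0.042],[0,0,0]],[255,[0.0005,0.0017,-0.042],[0,0,0]]]'
```

```text
[[ 0.5896 -0.0187  0.1775]
 [ 0.5895 -0.0394  0.1775]
 [ 0.5211 -0.0157  0.1775]]
t: 6.3
ee_pos: [0.5644, -0.0186, 0.0756]
eef_rot: [-0.318, 0.632, -0.386, 0.592]
force: [1.0, 0.2, -2.5]
finger_gap: 0.636
```

```bash
python3 -m jog '[[255,[0,0,-0.003],[0,0,0]],[255,[0,0,-0.0045],[0,0,0]],[255,[0,0,-0.0045],[0,0,0]]]'
```

```text
t: 6.68
ee_pos: [0.5651, -0.0184, 0.0725]
eef_rot: [-0.318, 0.631, -0.386, 0.593]
force: [-0.4, 0.5, -2.8]
finger_gap: 0.638
```

```bash
python3 -m jog '[[255,[0,0,-0.001],[0,0,0]],[255,[0,0,-0.001],[0,0,0]]]'
```

```text
t: 6.92
ee_pos: [0.5652, -0.0184, 0.0722]
eef_rot: [-0.318, 0.631, -0.387, 0.593]
force: [0.4, 1.4, 1.1]
finger_gap: 0.635
```

Contact on the slot floor (force z went from -2.8 to +1.1 N). I open slowly.

```bash
python3 -m jog '[[255,[0,0,-0.0005],[0,0,0]],[130,[0,0,-0.0005],[0,0,0]],[60,[0,0,-0.0005],[0,0,0]],[0,[0,0,-0.0005],[0,0,0]],[0,[0,0,-0.0005],[0,0,0]],[0,[0,0.02,0.012],[0,0,0]],[0,[0,0.06,0.035],[0,0,0]],[0,[0,0.1,0.06],[0,0,0]]]'; python3 - <<'E'
from h import *
t=capture('top');sc=capture('scene');w=capture('wrist')
o=np.zeros((480,800,3),np.uint8);o[:,:400]=cv2.resize(sc[150:270,200:300],(400,480));o[:360,400:]=cv2.resize(t[180:270,250:350],(400,360))
cv2.imwrite('pics/s3.png',o[...,::-1]);cv2.imwrite('pics/t3.png',t[...,::-1]);cv2.imwrite('pics/sc3.png',sc[...,::-1])
E
```

```text
t: 7.92
ee_pos: [0.5648, 0.0837, 0.1325]
eef_rot: [-0.318, 0.631, -0.386, 0.593]
force: [0.6, 0.9, 0.9]
finger_gap: 1.004
```

View pics/s3.png

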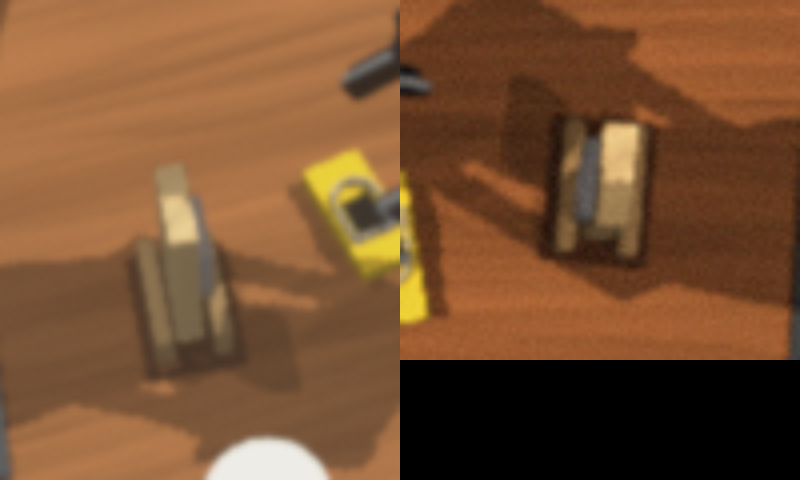

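The die stands upright in the slot, rule to +y (top crop (590,175)), and the gripper is clear of it.

```bash
python3 - <<'E'
from h import *
f=lambda x,y:(250+(x-400)/4,180+y/4)
g=lambda x,y:(200+x/4,150+y/4)
print('top z.13',onplane('top',[f(602,124),f(641,126),f(600,182),f(637,184)],.130).round(4).tolist())
print('scene z.13',onplane('scene',[g(156,168),g(186,166),g(166,243),g(199,240)],.130).round(4).tolist())
s=sense();print(s['joint_pos'])
print(go((.564,-.15,.2),-6.3,60)); print(go((.564,-.15,.2),-6.3,60,-1))
E
```

```text
top z.13 [[0.5915, -0.0171, 0.13], [0.5904, -0.0384, 0.13], [0.5597, -0.0156, 0.13], [0.5585, -0.0357, 0.13]]
scene z.13 [[0.5412, -0.0279, 0.13], [0.5451, -0.0103, 0.13], [0.5943, -0.0365, 0.13], [0.598, -0.0175, 0.13]]
[ 0.34834441  0.91550473  1.4195518  -0.8927965   1.49350389  0.86807926]
(array([-0.0021, -0.2352,  0.0667]), array([118.99, -12.76,   0.24]), 119.7)
(array([-0.0021, -0.2352,  0.0667]), array([ -0.57,  -0.45, 179.83]), 179.8)
```

```bash
python3 -m jog '[[0,[0,0.01,0.06],[0,0,0]],[0,[0,0,0.12],[10,-1,0]],[0,[-0.01,-0.05,0.16],[119,-12.8,0.2]],[0,[-0.01,-0.1,0.16],[119,-12.8,0.2]],[0,[-0.01,-0.15,0.16],[119,-12.8,0.2]],[0,[-0.01,-0.2,0.14],[119,-12.8,0.2]],[0,[-0.01,-0.25,0.12],[119,-12.8,0.2]],[0,[-0.01,-0.25,0.12],[119,-12.8,0.2]]]'; python3 - <<'E'
from h import *
s=sense();print(s['joint_pos'])
print(go((.5546,-.1144,.12),-6.3,60))
E
```

```text
t: 9.07
ee_pos: [0.5536, -0.1721, 0.2504]
eef_rot: [0.132, 0.696, 0.053, 0.704]
force: [0.0, 0.3, -0.4]
finger_gap: 1.002
[-0.61037621  0.49134768  1.49787989  0.23752869  1.29091315 -0.5788819 ]
(array([ 0.001 ,  0.0577, -0.1304]), array([44.66, -5.21,  0.07]), 45.0)
```

```bash
python3 -m jog '[[0,[0.001,0,-0.03],[44.7,-5.2,0]],[0,[0.001,0,-0.06],[44.7,-5.2,0]],[0,[0.001,0.02,-0.1],[44.7,-5.2,0]],[0,[0.001,0.035,-0.13],[44.7,-5.2,0]],[0,[0.001,0.045,-0.13],[44.7,-5.2,0]],[0,[0.001,0.045,-0.13],[44.7,-5.2,0]]]'; python3 - <<'E'
from h import *
s=sense();print(s['joint_pos'])
print(go((.5641,-.0283,.07),-6.3,60))
cv2.imwrite('pics/w4.png',capture('wrist')[...,::-1])
E
```

```text
t: 9.82
ee_pos: [0.5559, -0.1227, 0.1222]
eef_rot: [0.383, 0.593, 0.319, 0.632]
force: [0.7, 0.0, 0.2]
finger_gap: 1.0
[-0.78383315  0.90527263  1.51362591  0.73962548  1.54873742 -1.03186024]
(array([ 0.0082,  0.0944, -0.0522]), array([ 0.35,  0.15, -0.17]), 0.4)
```

View pics/w4.png

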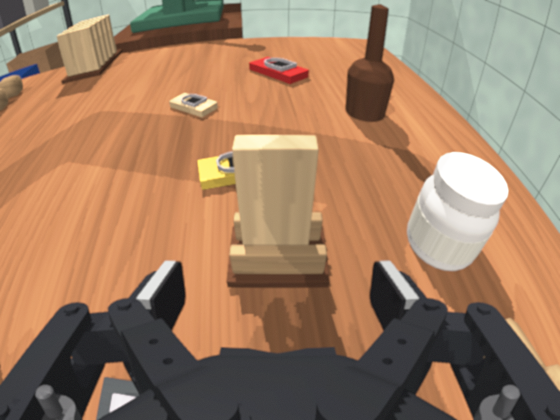

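Wrist view: the die stands upright with its plain face towards the gripper at (275,190), midway between the fingers. The pot at (460,210) is clear.

```bash
python3 -m jog '[[0,[0.004,0.045,-0.025],[0,0,0]],[0,[0.007,0.08,-0.043],[0,0,0]],[0,[0.0082,0.0944,-0.0515],[0,0,0]],[0,[0.0082,0.0944,-0.0515],[0,0,0]]]'; python3 - <<'E'
from h import *
print(go((.5641,-.0283,.0705),-6.3,60))
E
```

```text
t: 10.38
ee_pos: [0.565, -0.0286, 0.0718]
eef_rot: [0.382, 0.592, 0.319, 0.634]
force: [0.1, -0.8, 0.3]
finger_gap: 1.0
(array([-0.0009,  0.0003, -0.0013]), array([ 0.5 ,  0.36, -0.26]), 0.7)
```

```bash
python3 -m jog '[[255,[0,0,0],[0,0,0]],[255,[0,0,0],[0,0,0]],[255,[0,0,0],[0,0,0]],[255,[0,0,0],[0,0,0]],[255,[0,0,0],[0,0,0]],[255,[0,0,0.01],[0,0,0]],[255,[0,0,0.03],[0,0,0]],[255,[0,0,0.07],[0,0,0]]]' 60; python3 - <<'E'
from h import *
s=sense();print(s['joint_pos'])
print(go((.554,-.16,.18),-5.5,-30))
t=capture('top');sc=capture('scene')
o=np.zeros((480,800,3),np.uint8);o[:,:400]=cv2.resize(sc[150:270,180:300],(400,480));o[:360,400:]=cv2.resize(t[180:270,270:370],(400,360))
cv2.imwrite('pics/s5.png',o[...,::-1])
E
```

```text
t: 11.38
ee_pos: [0.5635, -0.0288, 0.14]
eef_rot: [0.384, 0.593, 0.319, 0.632]
force: [1.0, 0.2, -2.9]
finger_gap: 0.631
[-0.66089494  0.8465008   1.62710615  0.83273654  1.4552206  -1.01221554]
(array([-0.0095, -0.1312,  0.04  ]), array([-89.23,   9.16,   0.5 ]), 89.7)
```

View pics/s5.png

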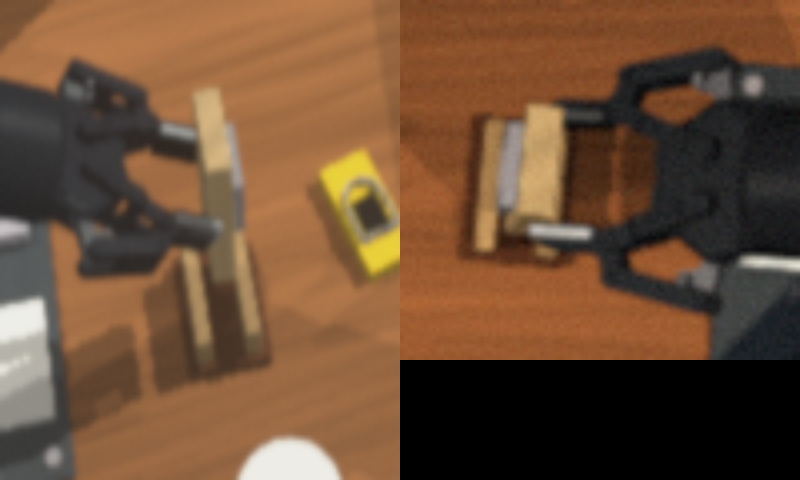

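The die is gripped and lifted clear of the rack, upright, plain side to the gripper. Next I turn it rule down on the way to the pad.

```bash
python3 -m jog '[[255,[0,0,0.05],[0,0,0]],[255,[-0.009,-0.02,0.07],[-89.2,9.2,0.5]],[255,[-0.009,-0.07,0.07],[-89.2,9.2,0.5]],[255,[-0.009,-0.12,0.07],[-89.2,9.2,0.5]],[255,[-0.009,-0.17,0.07],[-89.2,9.2,0.5]],[255,[-0.009,-0.205,0.07],[-89.2,9.2,0.5]],[255,[-0.009,-0.205,0.07],[-89.2,9.2,0.5]],[255,[-0.009,-0.205,0.07],[-89.2,9.2,0.5]]]'; python3 - <<'E'
from h import *
s=sense();print(s['joint_pos'])
print(go((.5546,-.2343,.09),-5.5,-30))
E
```

```text
t: 12.48
ee_pos: [0.5541, -0.234, 0.2101]
eef_rot: [-0.063, 0.704, -0.131, 0.695]
force: [-0.9, 0.7, -3.8]
finger_gap: 0.633
[-0.46256465  0.51954993  1.58196109 -0.3140725   0.96225598 -0.19490251]
(array([ 0.0005, -0.0003, -0.1201]), array([-14.16,   1.43,   0.05]), 14.2)
```

```bash
python3 -m jog '[[255,[0.0005,0,-0.03],[-14.2,1.4,0]],[255,[0.0005,0,-0.08],[-14.2,1.4,0]],[255,[0.0005,0,-0.12],[-14.2,1.4,0]],[255,[0.0005,0,-0.14],[-14.2,1.4,0]],[255,[0.0005,0,-0.14],[-14.2,1.4,0]]]'; python3 - <<'E'
from h import *
print(go((.5546,-.2343,.035),-5.5,-30))
t=capture('top');sc=capture('scene')
cv2.imwrite('pics/t6.png',t[...,::-1]);cv2.imwrite('pics/sc6.png',sc[...,::-1])
o=np.zeros((480,800,3),np.uint8);o[:,:400]=cv2.resize(sc[180:300,110:210],(400,480));o[:480,400:]=cv2.resize(t[190:310,330:430],(400,480))
cv2.imwrite('pics/s6.png',o[...,::-1])
E
```

```text
t: 13.1
ee_pos: [0.5535, -0.233, 0.0675]
eef_rot: [-0.149, 0.693, -0.213, 0.672]
force: [0.1, 0.4, -3.5]
finger_gap: 0.628
(array([ 0.0011, -0.0013, -0.0325]), array([-0.35, -0.26, -0.02]), 0.4)
```

View pics/s6.png

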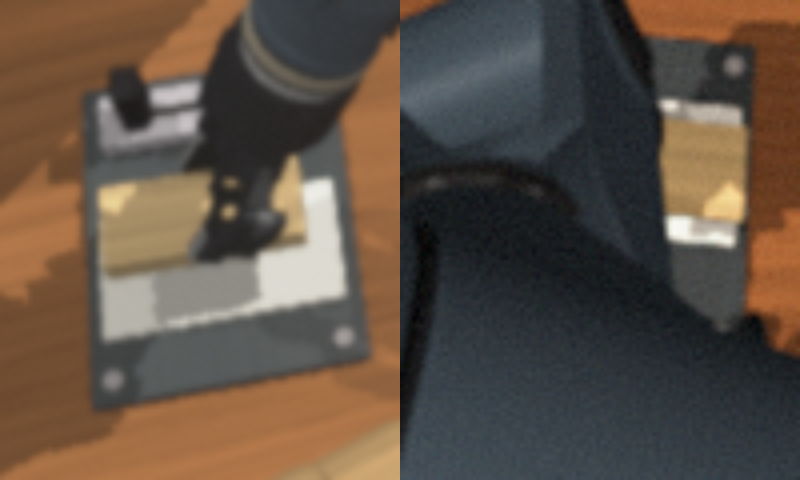

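Rule down and level over the pad. The plain face's corners in the scene crop are (97,185), (302,155), (305,240) and (107,272). I cast them at the face's height.

```bash
python3 - <<'E'
from h import *
g=lambda x,y:(110+x/4,180+y/4); f=lambda x,y:(330+(x-400)/4,190+y/4)
P=onplane('scene',[g(97,185),g(302,155),g(305,238),g(107,270)],.0725);print(P.round(4).tolist(),P.mean(0))
d=P[1]-P[0]+P[2]-P[3];print('yaw long',np.degrees(np.arctan2(d[1],d[0])))
Q=onplane('top',[f(747,125),f(742,220)],.0725);print('right end mid',Q.mean(0), Q.round(4).tolist())
E
```

```text
[[0.5241, -0.2908, 0.0725], [0.5401, -0.1676, 0.0725], [0.5977, -0.1773, 0.0725], [0.584, -0.2927, 0.0725]] [ 0.56147247 -0.23207549  0.0725    ]
yaw long 82.8727614568618
right end mid [ 0.54643105 -0.2912989   0.0725    ] [[0.5742, -0.2942, 0.0725], [0.5186, -0.2884, 0.0725]]
```

```bash
python3 -m jog '[[255,[0.001,-0.0025,-0.015],[-0.3,0,0]],[255,[0.001,-0.0025,-0.026],[-0.3,0,0]],[255,[0.001,-0.0025,-0.03],[-0.3,0,0]],[255,[0.001,-0.0025,-0.03],[-0.3,0,0]]]'
```

```text
t: 13.7
ee_pos: [0.5565, -0.2364, 0.0396]
eef_rot: [-0.151, 0.691, -0.216, 0.674]
force: [0.1, -0.6, -3.0]
finger_gap: 0.63
```

```bash
python3 -m jog '[[255,[-0.001,0.001,-0.002],[0,0,0]],[255,[-0.001,0.001,-0.003],[0,0,0]],[255,[-0.001,0.001,-0.003],[0,0,0]]]'
```

```text
t: 14.08
ee_pos: [0.5566, -0.2361, 0.0389]
eef_rot: [-0.152, 0.689, -0.217, 0.674]
force: [-0.1, 2.4, 5.6]
finger_gap: 0.63
```

```bash
python3 -m jog '[[255,[0,0,-0.0015],[0,0,0]],[255,[0,0,-0.0015],[0,0,0]]]'
```

```text
t: 14.32
ee_pos: [0.5566, -0.2361, 0.0388]
eef_rot: [-0.153, 0.689, -0.217, 0.674]
force: [-1.6, 4.2, 12.5]
finger_gap: 0.633
```

Firm contact (12 N). I ease off a little, release, and back out along the tool axis.

```bash
python3 -m jog '[[255,[0,0,0.001],[0,0,0]],[150,[0,0,0.001],[0,0,0]],[80,[0,0,0.001],[0,0,0]],[0,[0,0,0.001],[0,0,0]],[0,[0,0,0.001],[0,0,0]],[0,[0,0.01,0.02],[0,0,0]],[0,[0,0.04,0.07],[0,0,0]],[0,[0,0.07,0.13],[0,0,0]]]'; python3 -m jog '[[0,[0,0.05,0.04],[0,0,0]],[0,[0,0.1,0.06],[0,0,0]],[0,[0,0.15,0.06],[0,0,0]],[0,[0,0.15,0.06],[0,0,0]]]'; python3 - <<'E'
from h import *
t=capture('top');sc=capture('scene')
cv2.imwrite('pics/t7.png',t[...,::-1]);cv2.imwrite('pics/sc7.png',sc[...,::-1])
o=np.zeros((480,800,3),np.uint8);o[:,:400]=cv2.resize(sc[180:300,110:210],(400,480));o[:480,400:]=cv2.resize(t[190:310,330:430],(400,480))
cv2.imwrite('pics/s7.png',o[...,::-1]);print(sense()['joint_pos'])
E
```

```text
t: 15.32
ee_pos: [0.5551, -0.1661, 0.1626]
eef_rot: [-0.151, 0.691, -0.215, 0.673]
force: [0.7, -0.1, 0.1]
finger_gap: 1.0
t: 15.82
ee_pos: [0.5557, -0.0135, 0.2227]
eef_rot: [-0.152, 0.689, -0.213, 0.675]
force: [-0.0, -0.9, 0.5]
finger_gap: 0.999
[ 0.02872695  0.54059537  1.5967963  -0.57867061  1.14364628  0.40436065]
```

View pics/s7.png

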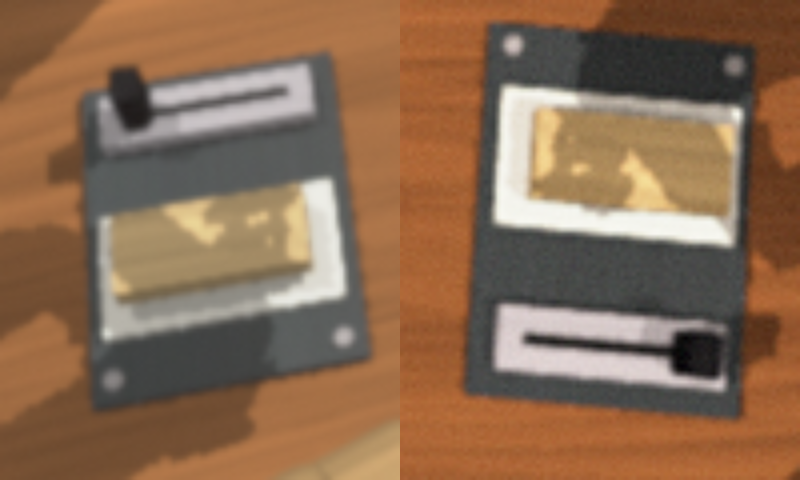

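The die lies rule down on the pad: face corners in the top crop are (535,107), (737,125), (730,215) and (530,198). It looks a bit towards -y, so I measure.

```bash
python3 - <<'E'
from h import *
im=cv2.imread('pics/t7.png');hsv=cv2.cvtColor(im,cv2.COLOR_BGR2HSV);H,S,V=[hsv[...,i].astype(int) for i in range(3)]
d=blob((S>70)&(H>10)&(H<28)&(V>90),(390,230)); print('die',box('top',d,.04),len(d))
g=lambda x,y:(110+x/4,180+y/4); f=lambda x,y:(330+(x-400)/4,190+y/4)
P=onplane('top',[f(535,107),f(737,125),f(730,215),f(530,198)],.04)
print('top hand',P.mean(0).round(4),np.linalg.norm(P[0]-P[1]).round(4),np.linalg.norm(P[1]-P[2]).round(4))
# heights of corners via two views
S4=[g(303,184),g(110,215),g(118,300),g(310,268)]; T4=[f(535,107),f(737,125),f(730,215),f(530,198)]
# scene corner order: far-right(+y,low x).. match top order (+y,+x),(-y,+x),(-y,-x),(+y,-x)
S4=[g(310,268),g(118,298),g(110,215),g(303,184)]
o1,d1=rays('scene',S4);o2,d2=rays('top',T4)
for a,b in zip(d1,d2):
    k=np.linalg.lstsq(np.c_[a,-b],o2-o1,rcond=None)[0];print(((o1+k[0]*a+o2+k[1]*b)/2).round(4),np.linalg.norm(o1+k[0]*a-o2-k[1]*b).round(4))
p=np.array([f(501,88),f(744,108),f(735,245),f(496,222)]);print('pad',onplane('top',p,.014).mean(0).round(4))
E
```

```text
die [ 535.5   19.1 1411.5  815.8   89.2] 3132
top hand [ 0.5561 -0.2362  0.04  ] 0.1236 0.0551
[ 0.5914 -0.1814  0.0235] 0.0006
[ 0.5796 -0.3001  0.0316] 0.0072
[ 0.5237 -0.2939  0.0359] 0.0024
[ 0.5349 -0.1739  0.0312] 0.0019
pad [ 0.5557 -0.2353  0.014 ]
```

The die's centre measures (0.556, -0.236) against the pad's (0.556, -0.235), and it is square. Now the lock: closed fingers, tool down, on its -y side.

```bash
python3 - <<'E'
from h import *
f=lambda x,y:(330+(x-400)/4,190+y/4)
print(onplane('top',[f(722,340),f(720,378),f(675,335)],.0625).round(4))
for yl in (-.04,-.09):
    a=np.radians(-5.5);print(yl,np.array([.5550,-.2357])+np.array([[np.cos(a),-np.sin(a)],[np.sin(a),np.cos(a)]])@[-.112,yl])
print(go((.435,-.315,.16),-5.5,0))
E
```

```text
[[ 0.4494 -0.2769  0.0625]
 [ 0.4276 -0.2747  0.0625]
 [ 0.4525 -0.2495  0.0625]]
-0.04 [ 0.4396818  -0.26478112]
-0.09 [ 0.43488951 -0.31455093]
(array([-0.1204, -0.2982, -0.062 ]), array([29.96, -2.75, -0.17]), 30.1)
```

```bash
python3 -m jog '[[255,[-0.12,-0.298,0],[30,-2.7,0]],[255,[-0.12,-0.298,0],[30,-2.7,0]],[255,[-0.12,-0.298,0],[30,-2.7,0]],[255,[-0.12,-0.298,0],[30,-2.7,0]],[255,[-0.12,-0.298,0],[30,-2.7,0]],[255,[-0.12,-0.298,0],[30,-2.7,0]],[255,[-0.12,-0.298,-0.06],[30,-2.7,0]],[255,[-0.12,-0.298,-0.06],[30,-2.7,0]]]' 60; python3 - <<'E'
from h import *
print(go((.435,-.31,.052),-5.5,0))
E
```

```text
t: 16.92
ee_pos: [0.4317, -0.3142, 0.1575]
eef_rot: [0.038, 0.71, -0.031, 0.703]
force: [-0.9, 0.3, 0.4]
finger_gap: 0.004
(array([ 0.0033,  0.0042, -0.1055]), array([-0.55, -0.55,  0.1 ]), 0.8)
```

Descend, then push along tray +y, direction (0.096, 0.995).

```bash
python3 -m jog '[[255,[0.0033,0,-0.06],[0,0,0]],[255,[0.0033,0,-0.1],[0,0,0]],[255,[0.0033,0,-0.105],[0,0,0]],[255,[0.0033,0,-0.105],[0,0,0]],[255,[0.005,0.02,-0.105],[0,0,0]],[255,[0.006,0.03,-0.105],[0,0,0]],[255,[0.007,0.04,-0.105],[0,0,0]]]'
```

```text
t: 17.8
ee_pos: [0.4433, -0.2753, 0.0574]
eef_rot: [0.033, 0.706, -0.034, 0.706]
force: [-1.1, -2.1, 2.5]
finger_gap: -0.001
```

```bash
python3 -m jog '[[255,[0.001,0.01,0],[0,0,0]],[255,[0.002,0.02,0],[0,0,0]],[255,[0.003,0.03,0],[0,0,0]],[255,[0.004,0.04,0],[0,0,0]],[255,[0.004,0.04,0],[0,0,0]]]'
```

```text
t: 18.42
ee_pos: [0.446, -0.2339, 0.056]
eef_rot: [0.034, 0.708, -0.032, 0.705]
force: [-0.1, 0.1, -0.6]
finger_gap: -0.0
```

```bash
python3 -m jog '[[255,[0.001,0.01,-0.004],[0,0,0]],[255,[0.0015,0.017,-0.004],[0,0,0]],[255,[0.002,0.023,-0.004],[0,0,0]]]'
```

```text
t: 18.8
ee_pos: [0.4486, -0.2121, 0.052]
eef_rot: [0.034, 0.707, -0.033, 0.706]
force: [0.4, -3.2, -1.5]
finger_gap: -0.001
```

```bash
python3 - <<'E'
from h import *
t=capture('top');sc=capture('scene')
o=np.zeros((480,800,3),np.uint8);o[:,:400]=cv2.resize(sc[180:300,110:210],(400,480));o[:480,400:]=cv2.resize(t[190:310,330:430],(400,480))
cv2.imwrite('pics/s8.png',o[...,::-1])
E
```

```text
(no output)
```

View pics/s8.png

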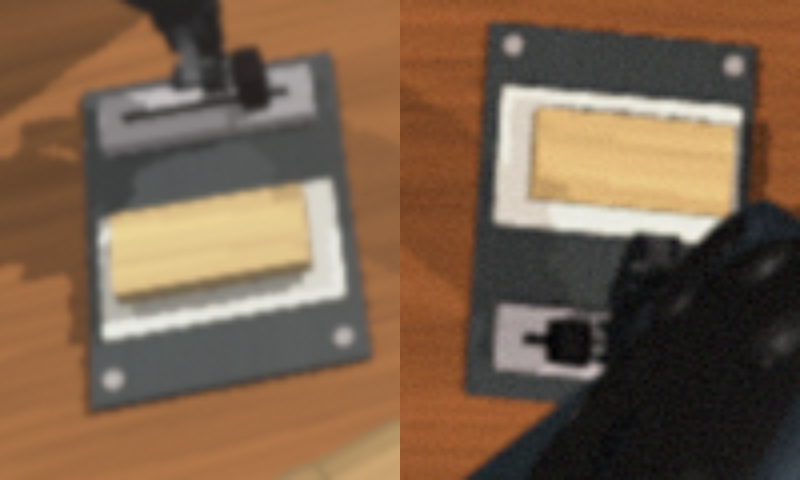

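The lock is being pushed (top crop (568,342)) with slot still left ahead of it. The die has not moved. I continue until the force rises.

```bash
python3 -m jog '[[255,[0.0005,0.006,0],[0,0,0]],[255,[0.001,0.012,0],[0,0,0]],[255,[0.0015,0.016,0],[0,0,0]]]'
```

```text
t: 19.27
ee_pos: [0.4499, -0.1992, 0.0524]
eef_rot: [0.03, 0.707, -0.033, 0.706]
force: [-11.6, -22.2, -3.3]
finger_gap: 0.003
```

```bash
python3 -m jog '[[255,[0.0005,0.004,0],[0,0,0]],[255,[0.0005,0.008,0],[0,0,0]]]'
```

```text
t: 19.52
ee_pos: [0.4506, -0.1981, 0.0527]
eef_rot: [0.024, 0.707, -0.035, 0.706]
force: [-24.9, -47.3, -6.8]
finger_gap: 0.0
```

Force rose to 47 N at a standstill, which fits the end stop. I back off and lift away.

```bash
python3 -m jog '[[255,[-0.001,-0.02,0],[0,0,0]],[255,[-0.003,-0.035,0],[0,0,0]],[255,[-0.003,-0.035,0.06],[0,0,0]],[255,[-0.003,-0.035,0.12],[0,0,0]],[255,[-0.003,-0.08,0.18],[0,0,0]],[255,[-0.003,-0.14,0.18],[0,0,0]],[255,[-0.003,-0.2,0.18],[0,0,0]],[255,[-0.003,-0.2,0.18],[0,0,0]]]'; python3 - <<'E'
from h import *
t=capture('top');sc=capture('scene')
cv2.imwrite('pics/t9.png',t[...,::-1]);o=np.zeros((480,800,3),np.uint8);o[:,:400]=cv2.resize(sc[180:300,110:210],(400,480));o[:480,400:]=cv2.resize(t[190:310,330:430],(400,480))
cv2.imwrite('pics/s9.png',o[...,::-1])
E
```

```text
t: 20.52
ee_pos: [0.4479, -0.3925, 0.2326]
eef_rot: [0.034, 0.706, -0.035, 0.706]
force: [0.4, 0.1, -0.6]
finger_gap: 0.0
```

View pics/s9.png

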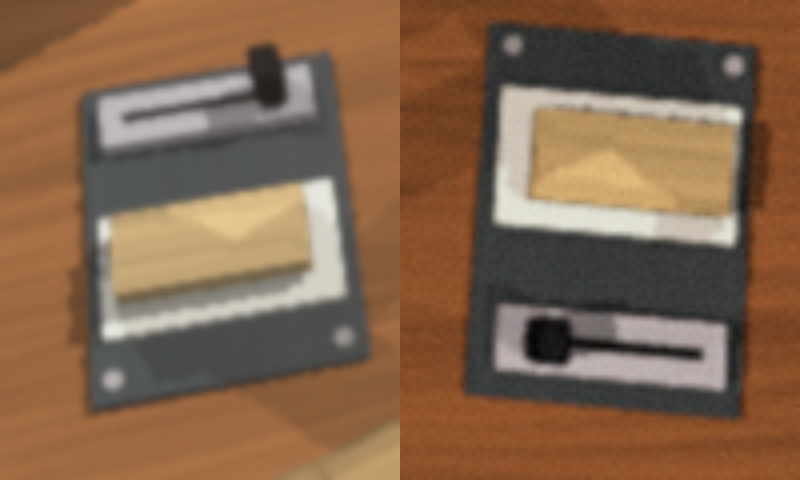

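```bash
python3 - <<'E'
from h import *
f=lambda x,y:(330+(x-400)/4,190+y/4)
a=np.radians(-5.5);M=np.array([[np.cos(a),-np.sin(a)],[np.sin(a),np.cos(a)]]);o=np.array([.555,-.2357])
loc=lambda uv,z:((onplane('top',uv,z)[:,:2]-o)@M).round(4).tolist()
print('slot ends',loc([f(523,338),f(702,354)],.022)); print('track ends',loc([f(497,338),f(727,354)],.022))
print('lock edges start',loc([f(722,355),f(675,352)],.0625),'now',loc([f(572,342),f(527,338)],.0625))
ims=[cv2.cvtColor(cv2.imread(p),cv2.COLOR_BGR2HSV)[...,2] for p in ('pics/top0.png','pics/t9.png')]
for i in ims:
    c=blob(i<45,(404,279) if i is ims[0] else (367,275));x=c[:,0];print(x.min(),x.max())
E
```

```text
slot ends [[-0.1107, 0.0554], [-0.1106, -0.0541]]
track ends [[-0.1121, 0.0712], [-0.1092, -0.0694]]
lock edges start [[-0.1098, -0.0516], [-0.1105, -0.0241]] now [[-0.1101, 0.0362], [-0.1102, 0.0626]]
394 416
363 380
```

The lock's -y edge is at tray y = +36 mm, so its centre is near +46 mm. The slot spans ±55 mm, so a 20 mm grip stops at ±45 mm, and it is at the stop. A last check of the die and the bystanders against the first picture, then I hand in.

```bash
python3 - <<'E'
from h import *
a,b=[cv2.imread(p).astype(int) for p in ('pics/top0.png','pics/t9.png')]
d=np.abs(a-b).max(2)
for n,(x,y) in dict(pot=(300,155),mallet=(185,155),last=(377,155)).items(): print(n,np.median(d[y-25:y+25,x-35:x+35]))
print(sense()['force'],sense()['t']);print(hand_in())
E
```

```text
pot 5.0
mallet 5.0
last 5.0
[-0.88011509  0.14613208 -0.52349326] 20.625
the job is handed in; nothing more can be done
None
```

The die is rule down on the press pad, the lock grip is at its end stop, and I handed the job in at t ≈ 20.6 s. `hand_in` gives no verdict, so I can't confirm a pass.

I gripped the plain-wood large die across its width and stood it in the rack with the rule facing +y. I regripped it from the plain side, turned it rule down over the pad, set it down and released it. Then I pushed the lock with closed fingers and withdrew clear.

**Last checks:**
- **Die position:** its centre measured (0.556, -0.236) m in the top view against the pad's (0.556, -0.235). In the pictures it looked square and flat, and it had not moved after the lock push.
- **Lock:** it moved about 88 mm and its centre is near +46 mm, where the slot's length puts the stop at about +45 mm. The push force reached 47 N at standstill.
- **Bystanders:** the pot, mallet and last look unchanged from the first top picture.

**Disagreements:**
- **Set-down height:** the rule touched the pad with the TCP about 4 mm higher than I expected. I put this down to my estimate of the grip depth.
- **Scene view:** in the air its reading of the die's x was about 8 mm off the top view. After placing, corner heights from the two views together scattered from 24 to 36 mm against the expected 40 mm. I trusted the top view and took flatness from the pictures only.
- **Colour mask:** the automatic outline of the placed die merged with the bench, so I read its corners by hand.

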